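# Release the thick roller from the roller dispenser

## Robot

A 6-joint arm with a two-finger parallel gripper is mounted at the origin on the work surface; the furniture and walls round the work are solid. World frame = base frame: x ahead of the robot, y to its left, z up, the work surface at z = 0. Lengths are in mm, angles in degrees, forces in N, time in s.
With the tool pointing down it reaches from about 300 to 850 mm from the base axis. Payload 4.2 kg.
Tool frame: the origin (TCP) lies at the very end of the fingers, on their centre line; the grasp point (between the pads) lies 19 mm behind it (env.grip_point_offset is the distance from the TCP to the grasp point, in mm); z points along the fingers, y is the line along which they close (so a half turn about z gives the same grasp; the last joint's range is limited). The gripper opens to 91 mm and grips with 3 to 60 N. Pads are 32 mm wide; open, the fingers measure 118 mm over their backs; the gripper's body (76 mm by 178 mm) begins 60 mm behind the grasp point.
Start: joints at [-72.536, 18.312, 89.639, -0, 72.044, -1.146], TCP at [183.497, -544.951, 213.976] pointing down, gripper open.
Joint ranges: [-177.97, 177.97], [-48.28, 115.42], [12.27, 149.76], [-77.06, 257.06], [2.81, 150.46], [-146.56, 146.56]. Speed limits (degrees/s): [147.25, 147.25, 180, 180, 180, 180].

## Interface

Orientations are given as [roll, pitch, yaw] about the fixed x, y, z axes, in that order (R = Rz(yaw) Ry(pitch) Rx(roll)).
In Python, from workcell import env gives the robot as it stands. The module is installed in compiled form; this text tells all that it offers.
- The arm moves only by the tool arm_command, never from a script. Its argument "rows" is a list of rows, each an object with "delta_pos": the shift along the tool's x, y, z in mm, a list of three; "roll": the turn about the tool's z in units of 5 degrees (1.0 is 5 degrees); "jaw": the opening in per cent of the stroke, from 0 (shut) to 100 (fully open). A call has 1 to 20 rows; each row is the pose to reach, as a shift and turn from the pose commanded when the call began, along the tool's axes at that moment; what a row does not reach only later rows make up. A row lasts 1/12 s, in which the tool goes at most 41.7 mm and 7.16 degrees, less where a joint would pass 70% of its speed; a pose out of reach is approached as far as the arm can. A call with a gripper value outside its range is refused whole. The fingers move at their own pace and stop on an object; "squeeze" is the grip in N (left out, the last holds). Time passes only in rows, so rows that repeat a pose let the fingers close. It gives the time, the measured TCP pose, the force, the opening and the grip force at its end, in the units of the state.
- env.state(): the state, without advancing time (a new reading comes with each control period).
- env.grab_frame(name): name is "scene" or "top" or "wrist"; returns a dict with "img" (480x640x3 uint8, blue, green, red), "z_map" (480x640 float32, mm along the optical axis (not along the pixel's ray), 0 where there is no reading), "fov_y" (degrees; the focal length in pixels is half the picture's height over the tangent of half this angle, whatever the lens; pixels are square), "cx", "cy" (the principal point, pixels), "R" (3x3) and "t" (3): a world point X has camera coordinates R X + t; the wrist camera has in their place "T_tool_cam" (4x4, takes a point from camera to tool coordinates, whose origin is the TCP and whose axes are the flange's). Camera axes: x right, y down, z forward; pixel columns grow to the right and rows downward; lengths in mm; the calibration is good to about 2 mm. A picture is of the moment at which its call begins: read the wrist's pose just before it.
- env.job_done(): hands the job in; it is judged then, once.
The state is a dict: "time_s": time; "qpos": joint angles; "qvel": joint speeds; "effort": joint torques, N m; "ee_pos": TCP position; "ee_rot": TCP orientation; "force": force on the tool from outside, world axes, zero at the start; "torque": the same for the moment, N m; "gripper_width": finger opening in mm; "gripper_force": force on a finger pad.
Only numpy, scipy, OpenCV 4.12 (cv2) and the standard library are available. Lean on these libraries where they do the work, as an engineer would, in place of code of your own. Each camera call takes 0.05 s, during which the arm holds its last target. There are 200 camera calls.

## Task

The wooden dispenser holds two spare brayer rollers, each on its own sloping lane behind a gate on a rocking lever. With your fingertips press down the pad of the lever of the lane that holds the thicker roller, keep it down until that roller has rolled down to the stop at the lower end of its lane, then let the lever come back up so that the gate is shut again. Do not touch or pick up either roller, leave the other lever alone so that the thinner roller stays behind its gate, and do not disturb the roll of blue tape or the spring clamp lying beside the dispenser.

Things in the scene. Friction and masses are not known exactly. Their poses are not given: they have to be found in the camera images.
- dispenser: Fixed plywood dispenser, base 262 x 165 mm. Origin on the table; x points uphill, from the front stops (right) to the press pads (left, at x = 130 mm), y towards the robot, z up. Two lanes along x, 56 mm wide, centred at y = +42.5 (near) and -42.5 mm (far); ramps fall 12 degrees from x = 51 mm to the front stop's face at x = -135 mm (12 mm high). Pivot posts 127 mm high at x = 30; shut gate at x = -60.
- lever_near (a joint): Rocking lever over the lane nearer the robot: aluminium bar 190 mm long, pivot at dispenser x = 30 mm, 115 mm high, level when shut; press pad at its +x end, gate (two-pronged fork) at the other. Joint in rad: 0 = gate shut, 0.55 = pad fully down. The thick roller passes under the gate from about 0.36. A spring returns it to 0: 2.3 N on the pad starts it, about 5 N holds it fully down.
- lever_far (a joint): The same lever over the lane farther from the robot (dispenser y = -42.5 mm), with the same values.
- pad_near (a point): Centre of the top face of the near lever's press pad: 44 mm along the lever, 36 mm wide, black rubber facing, 100 mm out from the pivot and 7.5 mm above it; 122 mm above the table when shut, about 69 mm when fully down (it moves on the arc about the pivot, 11 mm towards it, and tilts). x outward along the bar, z out of the pad.
- pad_far (a point): The same for the far lever.
- thick_roller: The thicker spare brayer roller: black rubber, 40 mm diameter, 40 mm long, steel axle stubs of 8 mm diameter (50 mm over all); loose. At the start it lies across one of the two lanes, resting against the uphill side of the gate. Origin at its centre; y is its axle.
- thin_roller: The thinner spare brayer roller: the same but 22 mm diameter; loose, in the other lane, resting against its gate. Origin at its centre, y axis its axle.
- blue_tape: Roll of blue tape lying flat right of the dispenser, beyond the front stops; 104 mm across, 24 mm high, loose bystander; origin at the centre of its underside.
- spring_clamp: Orange spring clamp lying flat left of the dispenser, beyond the press pads; 40 x 111 x 24 mm, loose bystander; origin at the centre of its underside, y along its length.
Things that resemble listed ones, but are neither listed nor needed, are in the scene too. What is shaped like the thick_roller but purple or turquoise is not meant.

How it is judged:
By the outcome, as a careful person would: the job done as asked, in the order asked, and still so for the second after the job is handed in, with the robot touching nothing.
It also fails if it takes over 35 s, if anything falls off the work surface, if the arm or the gripper's body presses on something with over 40 N, if the wrist force passes 120 N, or if a joint passes its speed limit or range.

## Working session

There is one attempt and no reset: what is moved stays moved. The work goes in short steps, Python scripts to look and compute and a tool call to move; the robot and the scene stay as the last step left them, time stands still between calls to the robot, and variables do not carry over. Pictures are saved under pics/ and viewed, at most 10 in all, crops included, and the job is handed in when it is done.

Besides the shell and the picture viewer there is one more tool, called by a JSON object that holds its "name" and its "arguments". arm_command: Moves the arm, as the interface text tells. Its arguments: {"type":"object","properties":{"rows":{"type":"array"},"squeeze":{"type":"number"}},"required":["rows"]}

```bash
mkdir -p pics
cat > h.py <<'E'
import numpy as np, cv2
from workcell import env
def grab(n):
    f=env.grab_frame(n); f['f']=240/np.tan(np.radians(f['fov_y']/2)); return f
def world(f,u,v,d=None):
    d=f['z_map'][int(v),int(u)] if d is None else d
    p=np.array([(u-f['cx'])/f['f']*d,(v-f['cy'])/f['f']*d,d])
    return f['R'].T@(p-f['t'])
def cloud(f):
    v,u=np.mgrid[:480,:640]; z=f['z_map']
    p=np.stack([(u-f['cx'])/f['f']*z,(v-f['cy'])/f['f']*z,z],-1)
    return (p-f['t'])@f['R']
E
python3 - <<'E'
from h import *
import pickle
for n in('scene','top'):
    f=grab(n); cv2.imwrite(f'pics/{n}0.png',f['img']); pickle.dump(f,open(n+'.pkl','wb')); print(n,f['f'],f['cx'],f['cy'],-f['R'].T@f['t'],(f['z_map']>0).mean())
print(env.state())
E
```

```text
scene 436.8291168790939 320.40718434549075 240.78085208363285 [-116.54318456  552.48400819  715.23011544] 0.9959993489583333
top 445.8473647306957 320.11214592375694 239.13394307597096 [ 350.42298551   16.25182221 1055.90947643] 0.995986328125
{'time_s': 0.1, 'qpos': array([-7.25371784e+01,  1.83482837e+01,  8.96995811e+01, -1.13266257e-03,
        7.20456054e+01, -1.14607262e+00]), 'qvel': array([-0.08540117, -0.01704901, -0.11215603, -0.0758674 ,  0.02598645,
       -0.05096552]), 'effort': array([ 5.45096445e-04, -4.13333094e+01, -2.32509291e+01,  7.29640061e-02,
        4.21560800e-02, -5.43398346e-05]), 'ee_pos': array([ 183.34050494, -544.49896487,  213.20018893]), 'ee_rot': array([-1.79906527e+02, -7.92816919e-04,  1.86092436e+01]), 'force': array([-0.29833341, -1.01241231, -0.58836286]), 'torque': array([ 0.02706387,  0.05648753, -0.01915576]), 'gripper_force': 0.0, 'gripper_width': 91.22743225765034}
```

View pics/scene0.png

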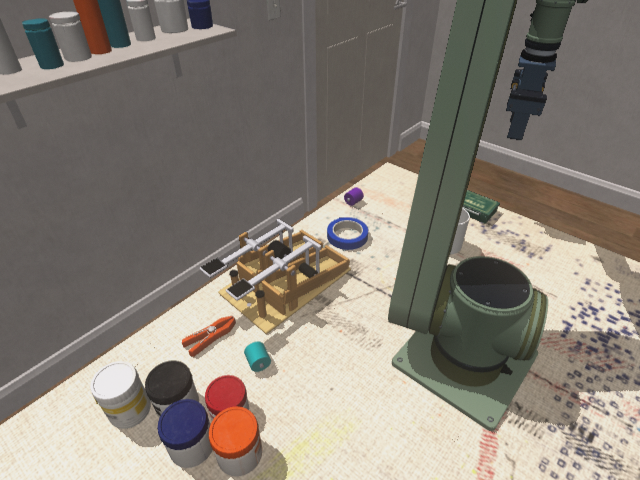

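View pics/top0.png

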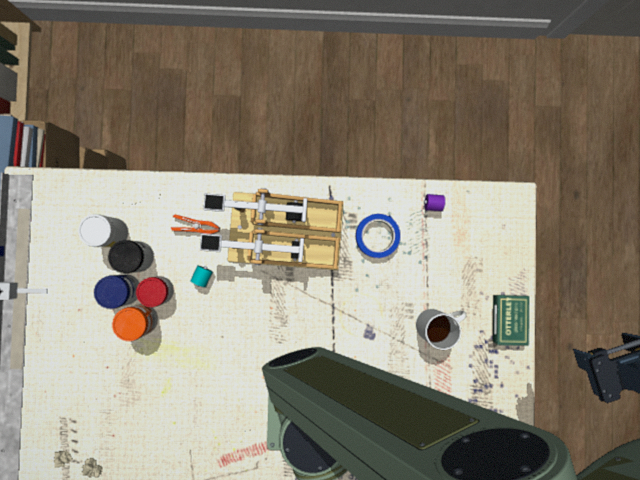

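The scene view shows the dispenser with its pads near (212,267) and (240,289). The top view shows the far pad at (214,202), near pad at (210,242), tape at (378,236) and clamp at (195,225). The dark rollers are at about (293,209) and (296,250). I'll enlarge those and measure them with depth.

Run:
```python
from h import *
import pickle
T=pickle.load(open('top.pkl','rb'));S=pickle.load(open('scene.pkl','rb'))
a=cv2.resize(T['img'][180:280,160:360],(800,400),interpolation=cv2.INTER_CUBIC)
b=cv2.resize(S['img'][210:335,190:360],(272,200),interpolation=cv2.INTER_CUBIC)
cv2.imwrite('pics/z.png',cv2.resize(T['img'][185:275,220:350],(780,540),interpolation=cv2.INTER_CUBIC))
cv2.imwrite('pics/zs.png',cv2.resize(S['img'][215:335,190:350],(800,600),interpolation=cv2.INTER_CUBIC))
for n,f in(('top',T),('scene',S)):
    P=cloud(f); hsv=cv2.cvtColor(f['img'],cv2.COLOR_BGR2HSV)
    dark=(hsv[...,2]<70)&(P[...,0]>350)&(P[...,2]>15)&(P[...,2]<160)&(f['z_map']>0)
    k,l,st,c=cv2.connectedComponentsWithStats(dark.astype(np.uint8))
    for i in range(1,k):
        if st[i,4]>25:
            q=P[l==i]; print(n,st[i],c[i].round(1),np.median(q,0).round(1),np.percentile(q,3,axis=0).round(),np.percentile(q,97,axis=0).round())
    if n=='top':
        wood=(hsv[...,0]>10)&(hsv[...,0]<28)&(hsv[...,1]>90)&(P[...,2]>3)&(P[...,2]<140)&(P[...,0]>350)
        wood=wood.astype(np.uint8); k,l,st,c=cv2.connectedComponentsWithStats(wood)
        for i in range(1,k):
            if st[i,4]>100: print('wood',st[i],np.percentile(P[l==i],[2,50,98],axis=0).round())
```

```text
top [  0 174   6  73 179] [  2.2 210.1] [432.6 722.8  19.2] [355. 720.  15.] [511. 725.  26.]
top [205 195  18  14 217] [213.4 201.7] [454.2 220.3 121.7] [442. 204. 118.] [467. 236. 125.]
top [287 202  16   4  38] [294.3 203.5] [462.   53.3  68.9] [459.  38.  59.] [465.  69.  72.]
top [286 212  16   9 119] [293.3 216.1] [433.8  54.6  70.2] [425.  38.  58.] [441.  71.  75.]
top [202 236  17  14 217] [209.9 242.2] [369.9 224.1 121.9] [357. 207. 118.] [382. 240. 124.]
top [110 239  33  11 247] [125.6 245.2] [358.9 414.1  82.5] [351. 387.  38.] [371. 450.  87.]
top [292 241   7   5  29] [295. 243.] [374.5  49.3  51.3] [370.  42.  44.] [379.  56.  54.]
wood [233 189  71  15 505] [[465.  39.   4.]
 [476. 110.  48.]
 [489. 195. 127.]]
wood [ 230  198  113   58 3882] [[355. -50.   4.]
 [411.  32.  23.]
 [472. 197. 100.]]
scene [268 241  23  18 244] [278.9 248.9] [434.   58.7  69.5] [423.  39.  54.] [460.  71.  75.]
scene [202 259  22  15 175] [212.7 265.9] [452.1 220.5 123.2] [439. 204. 121.] [465. 237. 125.]
scene [299 263  14  13 105] [304.5 268.4] [364.   53.8  51. ] [351.  43.  38.] [378.  59.  54.]
scene [230 271   8   6  39] [233.5 273.4] [447.  179.6  75.1] [443. 173.  70.] [455. 185.  77.]
scene [228 280  24  17 201] [239.5 287.8] [367.  225.8 123.3] [354. 209. 121.] [381. 242. 125.]
scene [256 291   8   7  48] [259.6 293.9] [363.7 183.9  75.7] [358. 177.  71.] [371. 191.  78.]
scene [146 362  29  23 235] [158.4 371. ] [356.6 417.1  84.2] [350. 394.  82.] [365. 441.  87.]
```

View pics/z.png

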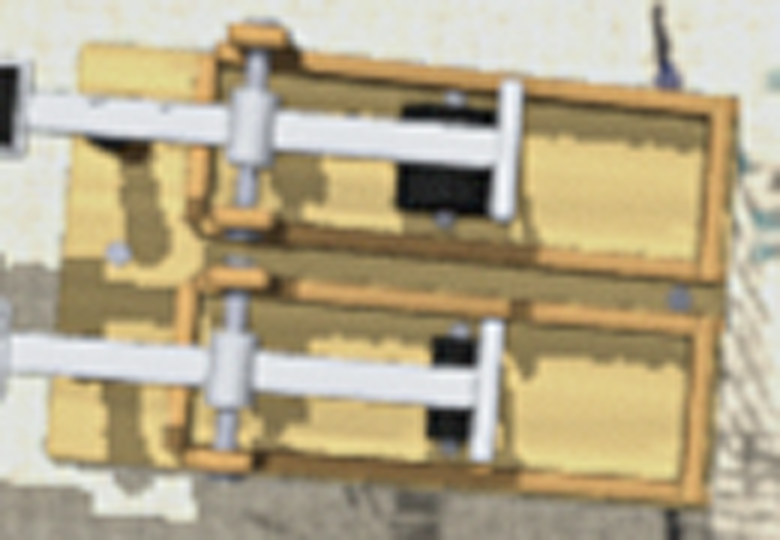

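View pics/zs.png

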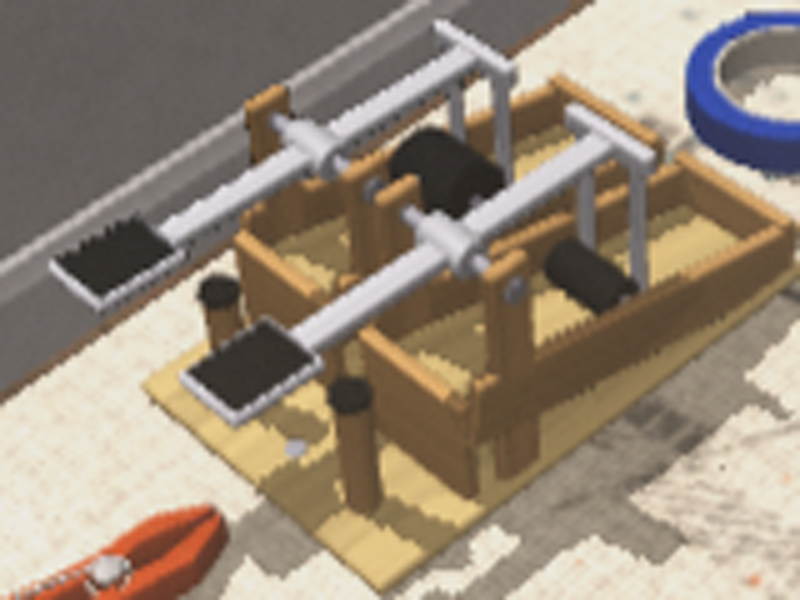

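The thicker roller is in the far lane: its top is about 75 mm up, against about 54 mm for the near one. The far pad centre is at about (453, 220.4, 122), matching the expected height of 122. The zoomed pictures also show the fat roller at (445,160) and the thin one at (450,385), each against its fork. Next I'll move above the far pad with the fingers closed and the gripper's long side along the lever.

{"name": "arm_command", "arguments": {"rows": [{"delta_pos": [500, -640, 10], "roll": 4.34, "jaw": 0}, {"delta_pos": [500, -640, 10], "roll": 4.34, "jaw": 0}, {"delta_pos": [500, -640, 10], "roll": 4.34, "jaw": 0}, {"delta_pos": [500, -640, 10], "roll": 4.34, "jaw": 0}, {"delta_pos": [500, -640, 10], "roll": 4.34, "jaw": 0}, {"delta_pos": [500, -640, 10], "roll": 4.34, "jaw": 0}, {"delta_pos": [500, -640, 10], "roll": 4.34, "jaw": 0}, {"delta_pos": [500, -640, 10], "roll": 4.34, "jaw": 0}, {"delta_pos": [500, -640, 10], "roll": 4.34, "jaw": 0}, {"delta_pos": [500, -640, 10], "roll": 4.34, "jaw": 0}, {"delta_pos": [500, -640, 10], "roll": 4.34, "jaw": 0}, {"delta_pos": [500, -640, 10], "roll": 4.34, "jaw": 0}, {"delta_pos": [500, -640, 10], "roll": 4.34, "jaw": 0}, {"delta_pos": [500, -640, 10], "roll": 4.34, "jaw": 0}, {"delta_pos": [500, -640, 10], "roll": 4.34, "jaw": 0}, {"delta_pos": [500, -640, 10], "roll": 4.34, "jaw": 0}, {"delta_pos": [500, -640, 10], "roll": 4.34, "jaw": 0}, {"delta_pos": [500, -640, 10], "roll": 4.34, "jaw": 0}, {"delta_pos": [500, -640, 10], "roll": 4.34, "jaw": 0}, {"delta_pos": [500, -640, 10], "roll": 4.34, "jaw": 0}], "squeeze": 10}}

```text
time_s: 1.77
ee_pos: [454.1, 225.4, 203.3]
ee_rot: [-179.9, -0.0, -2.9]
force: [1.1, -0.5, -0.5]
gripper_width: 0.7
gripper_force: 0.0
```

{"name": "arm_command", "arguments": {"rows": [{"delta_pos": [0, 0, 0], "roll": 0, "jaw": 0}, {"delta_pos": [0, 0, 0], "roll": 0, "jaw": 0}, {"delta_pos": [0, 0, 0], "roll": 0, "jaw": 0}, {"delta_pos": [0, 0, 0], "roll": 0, "jaw": 0}]}}

```text
time_s: 2.1
ee_pos: [452.6, 219.9, 203.9]
ee_rot: [180.0, 0.0, -3.2]
force: [0.1, -0.6, 0.5]
gripper_width: 0.4
gripper_force: 0.0
```

Run:
```python
from h import *
s=env.state(); print(s['ee_pos'],s['ee_rot'],s['force'])
f=env.grab_frame('wrist'); cv2.imwrite('pics/w1.png',f['img']); print(f['T_tool_cam'].round(2))
g=grab('scene'); cv2.imwrite('pics/s1.png',g['img'][120:360,120:440])
```

```text
[452.57339514 219.89634732 203.85524581] [ 1.79958169e+02  3.26904520e-02 -3.16088942e+00] [ 0.14662633 -0.55835203  0.51869125]
[[   0.     -0.97   -0.25   70.5 ]
 [   1.      0.     -0.      0.35]
 [   0.     -0.25    0.97 -169.85]
 [   0.      0.      0.      1.  ]]
```

View pics/w1.png

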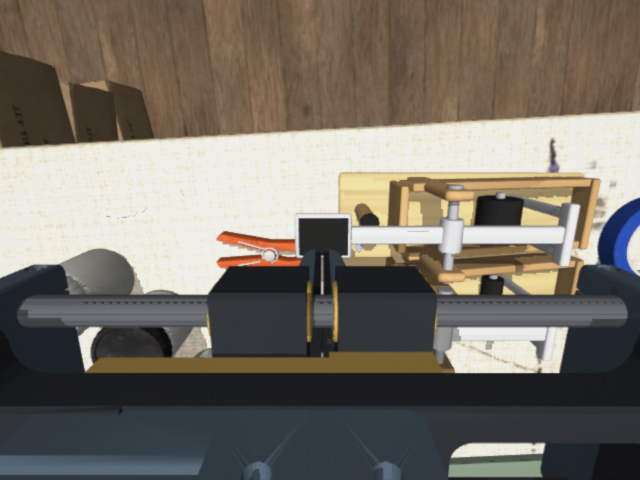

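The wrist view shows the fingertips at column 322, over the far pad (centre about (323,236)). The clamp and tape are clear. Next is the press, with the force read along the way.

{"name": "arm_command", "arguments": {"rows": [{"delta_pos": [0, 0, 35], "roll": 0, "jaw": 0}, {"delta_pos": [0, 0, 65], "roll": 0, "jaw": 0}, {"delta_pos": [0, 0, 75], "roll": 0, "jaw": 0}, {"delta_pos": [0, 0, 80], "roll": 0, "jaw": 0}, {"delta_pos": [0, 0, 85], "roll": 0, "jaw": 0}, {"delta_pos": [0, 0, 90], "roll": 0, "jaw": 0}, {"delta_pos": [0, 0, 90], "roll": 0, "jaw": 0}, {"delta_pos": [0, 0, 90], "roll": 0, "jaw": 0}]}}

```text
time_s: 2.87
ee_pos: [454.0, 221.5, 114.8]
ee_rot: [-179.9, -0.1, -3.1]
force: [-0.1, 0.3, 0.2]
gripper_width: 0.6
gripper_force: 0.0
```

Run:
```python
from h import *
for _ in range(3): s=env.state(); print(s['ee_pos'],s['force'],s['time_s']); g=grab('scene')
cv2.imwrite('pics/s2.png',cv2.resize(g['img'][195:335,180:360],(720,560),interpolation=cv2.INTER_CUBIC))
```

```text
[454.0384025  221.54158851 114.78147203] [-0.08938159  0.34470071  0.15870067] 2.8667
[453.96620111 221.5689839  114.75685097] [-0.20556684 -1.12380834 -0.16909947] 2.9167
[453.84925024 221.52967137 114.6808196 ] [-0.3127937  -0.32465332 -0.56433503] 2.9667
```

View pics/s2.png

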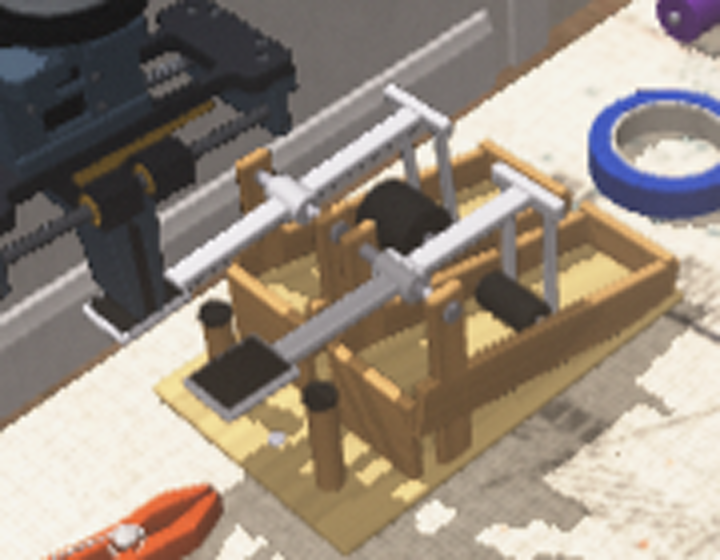

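The picture shows the fingers at the far pad (140,310), clear of the near lever. I'll keep pressing to z ≈ 78 (lever about 0.48 rad) and hold.

{"name": "arm_command", "arguments": {"rows": [{"delta_pos": [0, 0, 6], "roll": 0, "jaw": 0}, {"delta_pos": [0, 0, 12], "roll": 0, "jaw": 0}, {"delta_pos": [0, 0, 18], "roll": 0, "jaw": 0}, {"delta_pos": [0, 0, 24], "roll": 0, "jaw": 0}, {"delta_pos": [0, 0, 30], "roll": 0, "jaw": 0}, {"delta_pos": [0, 0, 36], "roll": 0, "jaw": 0}, {"delta_pos": [0, 0, 36], "roll": 0, "jaw": 0}, {"delta_pos": [0, 0, 36], "roll": 0, "jaw": 0}, {"delta_pos": [0, 0, 36], "roll": 0, "jaw": 0}, {"delta_pos": [0, 0, 36], "roll": 0, "jaw": 0}, {"delta_pos": [0, 0, 36], "roll": 0, "jaw": 0}, {"delta_pos": [0, 0, 36], "roll": 0, "jaw": 0}, {"delta_pos": [0, 0, 36], "roll": 0, "jaw": 0}, {"delta_pos": [0, 0, 36], "roll": 0, "jaw": 0}, {"delta_pos": [0, 0, 36], "roll": 0, "jaw": 0}, {"delta_pos": [0, 0, 36], "roll": 0, "jaw": 0}, {"delta_pos": [0, 0, 36], "roll": 0, "jaw": 0}, {"delta_pos": [0, 0, 36], "roll": 0, "jaw": 0}]}}

```text
time_s: 4.52
ee_pos: [453.1, 221.5, 77.9]
ee_rot: [-180.0, -0.0, -3.1]
force: [-1.0, 5.2, 2.2]
gripper_width: 0.4
gripper_force: 2.3
```

Run:
```python
from h import *
s=env.state(); print(s['ee_pos'],s['force'],s['time_s']); g=grab('scene')
cv2.imwrite('pics/s3.png',cv2.resize(g['img'][195:335,180:360],(720,560),interpolation=cv2.INTER_CUBIC))
```

```text
[453.14390383 221.47677181  77.90697982] [-1.02498743  5.15317581  2.21076815] 4.5167
```

View pics/s3.png

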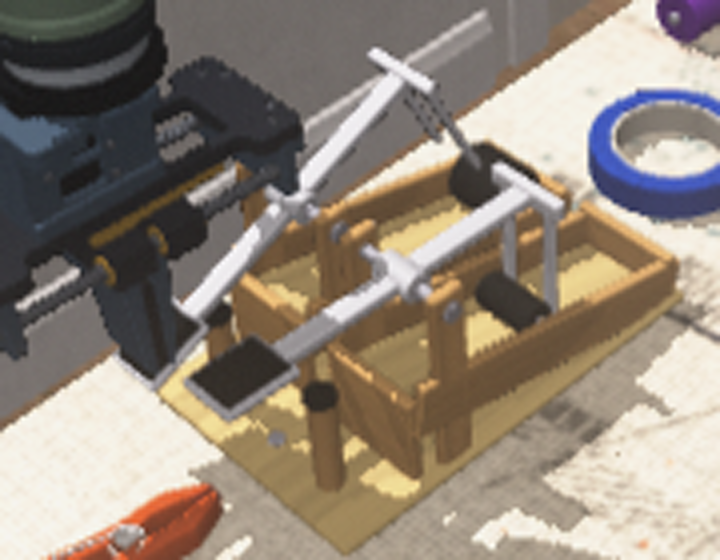

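The far lever is down, with its gate raised, and the thick roller is now at the lower end at about (495,180). The thin one at (513,298) hasn't moved. I'll hold a little longer and measure the roller.

{"name": "arm_command", "arguments": {"rows": [{"delta_pos": [0, 0, 0], "roll": 0, "jaw": 0}, {"delta_pos": [0, 0, 0], "roll": 0, "jaw": 0}, {"delta_pos": [0, 0, 0], "roll": 0, "jaw": 0}, {"delta_pos": [0, 0, 0], "roll": 0, "jaw": 0}, {"delta_pos": [0, 0, 0], "roll": 0, "jaw": 0}, {"delta_pos": [0, 0, 0], "roll": 0, "jaw": 0}, {"delta_pos": [0, 0, 0], "roll": 0, "jaw": 0}, {"delta_pos": [0, 0, 0], "roll": 0, "jaw": 0}, {"delta_pos": [0, 0, 0], "roll": 0, "jaw": 0}, {"delta_pos": [0, 0, 0], "roll": 0, "jaw": 0}, {"delta_pos": [0, 0, 0], "roll": 0, "jaw": 0}, {"delta_pos": [0, 0, 0], "roll": 0, "jaw": 0}]}}

```text
time_s: 5.57
ee_pos: [453.1, 221.4, 77.9]
ee_rot: [-180.0, -0.0, -3.1]
force: [-1.2, 4.4, 2.9]
gripper_width: 0.8
gripper_force: 2.3
```

```bash
cat > rol.py <<'E'
from h import *
# pivot of far lever -> dispenser frame
ex=np.array([.054,.9985]); ey=np.array([-.9985,.054]); o=np.array([453,220.4])-130*ex+42.5*ey
for n in('scene','top'):
    f=grab(n); P=cloud(f); D=np.dstack([(P[...,:2]-o)@ex,(P[...,:2]-o)@ey,P[...,2]])
    m=(f['img'].max(2)<70)&(D[...,0]>-140)&(D[...,0]<20)&(abs(D[...,1])<75)&(D[...,2]>15)&(D[...,2]<100)
    k,l,st,c=cv2.connectedComponentsWithStats(m.astype(np.uint8))
    for i in range(1,k):
        if st[i,4]>15: print(n,st[i,4],c[i].round(),np.percentile(D[l==i],[3,50,97],axis=0).round().tolist())
    cv2.imwrite(f'pics/r_{n}.png',cv2.resize(f['img'][180:280,190:400],(798,380),interpolation=cv2.INTER_CUBIC))
print(env.state()['time_s'],env.state()['force'])
E
python3 rol.py
```

```text
scene 129 [299. 239.] [[-124.0, -60.0, 32.0], [-100.0, -45.0, 49.0], [-96.0, -24.0, 58.0]]
scene 145 [307. 270.] [[-51.0, 24.0, 41.0], [-42.0, 45.0, 50.0], [-37.0, 62.0, 55.0]]
top 277 [328. 215.] [[-132.0, -62.0, 42.0], [-115.0, -44.0, 53.0], [-98.0, -25.0, 57.0]]
top 30 [295. 243.] [[-52.0, 22.0, 45.0], [-45.0, 27.0, 51.0], [-38.0, 31.0, 53.0]]
top 31 [294. 255.] [[-52.0, 49.0, 43.0], [-45.0, 54.0, 51.0], [-38.0, 59.0, 54.0]]
5.6667 [-1.44503333  4.85763003  2.08827135]
```

The thick roller now spans x = -132 to -98 (centre -115), so it is against the stop face at -135. The thin one is still at -45. Next I'll let the lever up gently and retreat.

{"name": "arm_command", "arguments": {"rows": [{"delta_pos": [0, 0, -6], "roll": 0, "jaw": 0}, {"delta_pos": [0, 0, -12], "roll": 0, "jaw": 0}, {"delta_pos": [0, 0, -18], "roll": 0, "jaw": 0}, {"delta_pos": [0, 0, -24], "roll": 0, "jaw": 0}, {"delta_pos": [0, 0, -30], "roll": 0, "jaw": 0}, {"delta_pos": [0, 0, -36], "roll": 0, "jaw": 0}, {"delta_pos": [0, 0, -42], "roll": 0, "jaw": 0}, {"delta_pos": [0, 0, -48], "roll": 0, "jaw": 0}, {"delta_pos": [0, 0, -55], "roll": 0, "jaw": 0}, {"delta_pos": [0, 0, -80], "roll": 0, "jaw": 0}, {"delta_pos": [0, 0, -110], "roll": 0, "jaw": 0}, {"delta_pos": [0, 0, -130], "roll": 0, "jaw": 0}, {"delta_pos": [0, 0, -130], "roll": 0, "jaw": 0}, {"delta_pos": [0, 0, -130], "roll": 0, "jaw": 0}, {"delta_pos": [0, 0, -130], "roll": 0, "jaw": 0}, {"delta_pos": [0, 0, -130], "roll": 0, "jaw": 0}]}}

```text
time_s: 7.0
ee_pos: [452.0, 220.5, 206.4]
ee_rot: [179.9, 0.2, -3.1]
force: [0.6, 0.3, -0.3]
gripper_width: 0.4
gripper_force: 0.0
```

```bash
python3 rol.py
python3 - <<'E'
from h import *
g=grab('scene'); cv2.imwrite('pics/s4.png',cv2.resize(g['img'][195:335,180:360],(720,560),interpolation=cv2.INTER_CUBIC))
E
```

```text
scene 146 [299. 239.] [[-124.0, -59.0, 32.0], [-102.0, -46.0, 51.0], [-95.0, -24.0, 58.0]]
scene 143 [307. 270.] [[-51.0, 26.0, 41.0], [-41.0, 45.0, 51.0], [-36.0, 63.0, 54.0]]
top 280 [328. 215.] [[-132.0, -62.0, 43.0], [-115.0, -43.0, 53.0], [-98.0, -25.0, 58.0]]
top 26 [295. 243.] [[-52.0, 22.0, 46.0], [-45.0, 27.0, 51.0], [-38.0, 31.0, 55.0]]
top 32 [294. 255.] [[-52.0, 49.0, 43.0], [-45.0, 54.0, 51.0], [-38.0, 59.0, 54.0]]
7.1 [-0.66541211 -0.76157727  0.10181839]
```

View pics/s4.png

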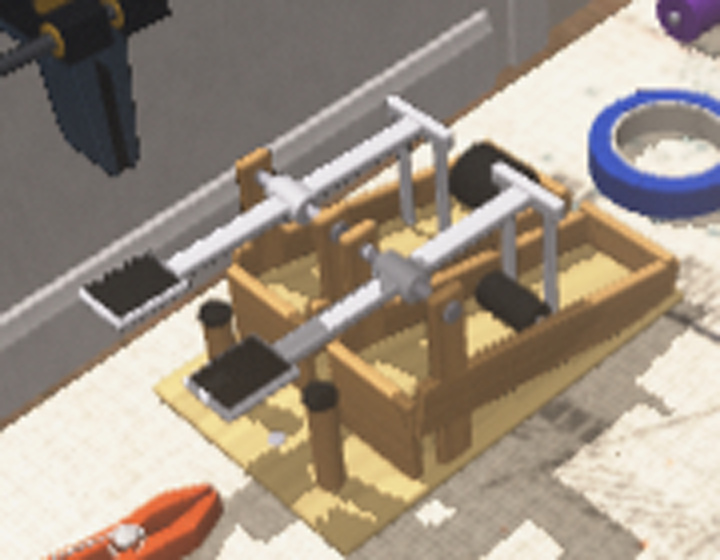

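The far lever is level again, with its gate shut at (440,190). The thick roller is at the stop at (490,175), and the thin one is still behind its gate at (513,298). The tape and clamp are where they were, and the gripper is clear.

```bash
python3 -c "
from workcell import env
print(env.job_done())"
```

```text
the job is handed in; nothing more can be done
None
```

I pressed the far lever until the thick roller rolled down to its stop, then let it up so the gate shut again; the thin roller is still behind its gate, the tape and clamp were not touched, and I handed the job in at about 7 s.

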